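# Turn a trolley wheel on its bench stand until the valve stem points straight up

## Task

The sack-truck wheel on the bench stand is to have its tyre pressure checked. Push it round with the fingertips, letting go of one spoke to push on the next and without spinning it, until the valve stem is at the bottom of the wheel and points straight up at the hub, ready for the gauge; then leave the wheel at rest. Push on the spokes only, keep off the tyre and the valve stem, and leave the other things on the bench where they are.

Things in the scene. Friction and masses are not known exactly. Their poses are not given: they have to be found in the camera images.
- stand: Grey steel wheel stand fixed to the bench, the wheel on its stub axle. Origin on the bench straight below the wheel's centre, in its middle plane; z up; x level along the axle, from the wheel's open front face to the legs (yaw 1.7 to 2.3 rad: the open face looks to the robot's right and somewhat away from it); y level in the wheel's plane, towards the robot. Legs behind the wheel, x over 46 mm; base x -10 to 180, y +-135 mm.
- hub (a point): Wheel's centre, on the axle in the middle plane, 190 mm above the bench (does not turn). Hub: radius 26 mm, 31 mm to each side of the middle plane; axle and nut end 46 mm in front of it. Five equal straight radial spokes, 14 mm wide, run from hub to rim (inner radius 90 mm); their front faces lie 26 mm (hub), 21 mm (radius 62) and 16 mm (rim) in front of the middle plane. The gaps are open right through.
- wheel_turn (a joint): Turn of the wheel about the stand's x, rad. 0 or 6.283 is the goal (stem at the bottom). Grows clockwise seen from the open face: the robot's side (+y of the stand) goes up, the far side down. Turns endlessly, starts at 2.2 to 4.1. Stiff: needs 0.4 N m (6 N on a spoke 62 mm out), stays where left. Angles from +y towards +z about the hub: stem at joint - 90 deg, spokes at joint - 54 + 72 k deg, k = 0 to 4.
- wheel: The wheel: light grey moulded centre with five spokes and the rim, carrying the tyre and the valve; 304 mm over the tyre, tyre's lowest point 38 mm above the bench. Origin at the wheel's centre; turns with the joint. Push it on its spokes only.
- tyre: Black rubber tyre on the wheel, turning with it: ring of outer radius 152 mm and inner radius 108 mm, 44 mm wide (22 mm to either side of the middle plane). Origin at the wheel's centre. Not to be touched.
- valve: Valve stem, 28 mm long, 8 mm thick brass thread on a 15 mm thick black rubber foot, standing on the inside of the rim in the middle plane and pointing at the hub. Origin at its foot, 90 mm from the wheel's centre; its z runs along the stem from foot to tip. Not to be touched.
- stem_tip (a point): Tip of the valve stem, 62 mm from the wheel's centre; at the goal it is straight below the hub, 128 mm above the bench.
- gauge: Bystander: round dial tyre gauge lying on the bench, 60 mm across and 26 mm high, with a brass neck to 90 mm from its centre. Origin under the dial's centre.
- spanner: Bystander: open-ended steel spanner lying flat on the bench, about 180 mm long. Origin near its middle.
- tape: Bystander: roll of brown packing tape lying flat, 104 mm across, 48 mm high. Origin under its centre.
- flask: Bystander: steel drinking flask with black cap, standing, 75 mm across, 226 mm high. Origin under its centre.

How it is judged:
On the way:
1. the wheel has been pushed part of the way (stem's tip at least 20 mm from its start, stem not yet straight up) and the fingers are off it, to take another spoke (distance of stem_tip from where it was at the start of the episode above 0.02 m and angle between valve's own z axis and vertical above 0.2 rad and contact force between the fingers and wheel below 0.1 N), for 0.2 s.
At the end, for the whole second after the job is handed in: The valve stem is at the bottom of the wheel and points straight up at the hub, within 0.12 rad (7 degrees), and the wheel is at rest (below 0.05 rad/s) (angle between valve's own z axis and vertical below 0.12 rad and height (world z) of stem_tip below 0.15 m and velocity of joint wheel_turn between -0.05 and 0.05 rad/s); the robot touches nothing.
It fails at once if the tyre is touched with more than 4 N (contact force between any of the fingers, the arm and tyre above 4 N).
It fails at once if the valve stem is pushed with more than 4 N (contact force between any of the fingers, the arm and valve above 4 N).
It fails at once if the wheel is spun (faster than one turn a second) (velocity of joint wheel_turn above 6.3 rad/s or velocity of joint wheel_turn below -6.3 rad/s).
It fails at once if a bystander is moved or lifted by more than 25 mm (distance of any of gauge, spanner, tape, flask from where it was at the start of the episode above 0.025 m).
It also fails if it takes over 67 s, if anything falls off the work surface, if the arm or the gripper's body presses on something with over 40 N, if the wrist force passes 120 N, or if a joint passes its speed limit or range.

## Robot

A 6-joint arm with a two-finger parallel gripper is mounted at the origin on the work surface. World frame = base frame: x ahead of the robot, y to its left, z up, the work surface at z = 0. Lengths are in m, angles in rad, forces in N, time in s.
With the tool pointing down it reaches from about 0.325 to 0.775 m from the base axis. Payload 5.5 kg.
Tool frame: the origin (TCP) lies midway between the tips of the shut fingers; the grasp point (between the pads) lies env.grip_point_offset behind it (env.grip_point_offset is the distance from the TCP to the grasp point, in m); z points along the fingers, y is the direction in which the jaws open and shut (so a half turn about z gives the same grasp; the last joint's range is limited). The gripper opens to 88 mm and grips with 3 to 60 N. Pads are 20 mm wide; open, the fingers measure 115 mm over their backs; the gripper's body (75 mm by 178 mm) begins 61 mm behind the grasp point.
Start: joints at [-1.295, 0.091, 1.231, -0, 1.82, -0.057], TCP at [0.196, -0.567, 0.223] pointing down, gripper open.
Joint ranges: [-2.87, 2.87], [-0.86, 2.18], [0.17, 2.46], [-1.51, 4.65], [0.06, 2.69], [-2.65, 2.65]. Speed limits (rad/s): [2.57, 2.57, 3.01, 3.14, 3.14, 3.14].

## Interface

Orientations are given as [roll, pitch, yaw] about the fixed x, y, z axes, in that order (R = Rz(yaw) Ry(pitch) Rx(roll)).
In Python, from station import env, vision, cut_out gives the robot as it stands.
- The arm moves only by the tool drive_tool, never from a script. Its argument "targets" is text: rows parted by semicolons, each of 7 numbers parted by spaces: the turn, a rotation vector about the tool's x, y, z in degrees, then the shift along the tool's x, y, z in cm, then the closure, from 0 (fully open) to 1 (shut). A call has 1 to 8 rows; each row shifts and turns the commanded pose from where the row before left it, along the tool's axes as they then stand; what a row does not reach is not made up. A row lasts 1/10 s, in which the tool goes at most 50 mm and 8.59 degrees, less where a joint would pass 70% of its speed; a pose out of reach is approached as far as the arm can. A call is refused whole if a number of a shift passes 5 or a number of a turn 8.59, either way. A call with a gripper value outside its range is refused whole. The fingers move at their own pace and stop on an object; the grip force is fixed at half the most. Time passes only in rows, so rows that do not move let the fingers close. It gives the time, the measured TCP pose, the force and the opening at its end, in the units of the state.
- env.observe(): the state, without advancing time (a new reading comes with each control period).
- vision.camera(name): name is "scene" or "top" or "wrist"; returns a dict with "image" (400x640x3 uint8, blue, green, red), "K" (3x3 intrinsics, pixels), "extrinsics" (4x4, takes a point from camera to world coordinates). Camera axes: x right, y up, looking along -z (the intrinsics and any distortion apply to the point x, -y, -z); pixel columns grow to the right and rows downward; lengths in m; the calibration is good to about 2 mm. A picture is of the moment at which its call begins. There is no depth.
- env.sign_off(): hands the job in, once; it reports no verdict.
Trained networks look in the newest picture that a camera, given by its name, has taken for a name from the list of things; names that differ only in an ending like _2 or _b are one class to them, and where a whole thing is asked for, a point or a joint stands for the part that bears it (a point fixed in the world has none). Each returns a list of dicts, best first, with "score" (0 to 1); they miss things now and then, are a little off and sometimes report something else, mostly with a low value. They report only what shows in the picture. A call takes as long as a camera call.
- cut_out(camera, label): "region" (400x640 bool, what is visible of it) and "location" ([column, row] in pixels, amid what is visible of it).
The state is a dict: "clock": time; "qpos": joint angles; "qvel": joint speeds; "joint_efforts": joint torques, N m; "tcp_pos": TCP position; "orientation": TCP orientation; "wrist_force": force on the tool from outside, world axes, zero at the start; "wrist_torque": the same for the moment, N m; "opening": finger opening in m.
Only numpy, scipy, OpenCV 4.12 (cv2) and the standard library are available. Lean on these libraries where they do the work, as an engineer would, in place of code of your own. Each camera call takes 0.05 s, during which the arm holds its last target.

## Working session

There is one attempt and no reset: what is moved stays moved. The work goes in short steps, Python scripts to look and compute and a tool call to move; the robot and the scene stay as the last step left them, time stands still between calls to the robot, and variables do not carry over. Pictures are saved under pics/ and viewed, and the job is handed in when it is done.

Besides the shell and the picture viewer there is one more tool, called as name(argument=value, ...) on one line, values as JSON. drive_tool: Moves the arm, as the interface text tells. Its arguments: {"type":"object","properties":{"targets":{"type":"string"}},"required":["targets"]}

```bash
ls; mkdir -p pics
python3 - <<'E'
from station import env, vision, cut_out
import cv2
for n in ["scene","top","wrist"]:
    c=vision.camera(n); cv2.imwrite(f"pics/{n}0.png",c["image"])
    print(n,c["K"].tolist(),c["extrinsics"].round(4).tolist())
    for l in ["stand","wheel","tyre","valve","gauge","spanner","tape","flask"]:
        r=cut_out(n,l); print(l,[(round(d["score"],2),[int(v) for v in d["location"]],int(d["region"].sum())) for d in r[:2]])
print(env.observe(), env.grip_point_offset)
E
```

```text
pics
scene [[372.795728517966, 0.0, 318.7534568230963], [0.0, 372.795728517966, 196.6193978819573], [0.0, 0.0, 1.0]] [[0.4637, -0.7535, 0.466, 1.0435], [0.8859, 0.3885, -0.2533, -0.1343], [0.0098, 0.5303, 0.8477, 0.9494], [0.0, 0.0, 0.0, 1.0]]
stand [(0.84, [317, 168], 7217)]
wheel [(0.9, [307, 153], 5101), (0.47, [370, 223], 932)]
tyre [(0.61, [317, 151], 3364)]
valve []
gauge [(0.78, [286, 245], 511)]
spanner [(0.95, [221, 218], 392)]
tape [(0.67, [372, 222], 945)]
flask [(0.93, [383, 143], 1603)]
top [[384.82698895492484, 0.0, 320.8746846688754], [0.0, 384.82698895492484, 204.5878267563927], [0.0, 0.0, 1.0]] [[-0.0225, 0.9667, -0.255, 0.4134], [-0.9997, -0.0227, 0.0024, 0.106], [-0.0034, 0.255, 0.9669, 0.8924], [0.0, 0.0, 0.0, 1.0]]
stand [(0.64, [294, 267], 13027)]
wheel [(0.72, [318, 252], 4712), (0.59, [185, 260], 2385)]
tyre [(0.87, [315, 248], 4690)]
valve []
gauge [(0.84, [369, 212], 707), (0.39, [425, 278], 734)]
spanner [(0.8, [421, 282], 637)]
tape [(0.67, [269, 166], 1108)]
flask [(0.69, [184, 262], 2368)]
wrist [[324.38516866337875, 0.0, 323.07103895185816], [0.0, 324.3
[... 224 characters left out ...]
nner []
tape []
flask []
{'clock': 1.35, 'qpos': array([-1.29465333e+00,  9.10777078e-02,  1.23072329e+00, -8.30846044e-06,
        1.81978491e+00, -5.66909807e-02]), 'qvel': array([-0.00062669,  0.00079103,  0.00058203, -0.00070328, -0.00132169,
       -0.00108774]), 'joint_efforts': array([-5.68357864e-04, -4.46190619e+01, -4.06504154e+01,  6.98462245e-02,
        1.95569464e-02, -1.27916732e-05]), 'tcp_pos': array([ 0.19603723, -0.56708168,  0.2226314 ]), 'orientation': array([3.14158638e+00, 8.42146893e-06, 3.32831931e-01]), 'wrist_force': array([-0.05917206, -0.58866246,  0.8894117 ]), 'wrist_torque': array([-0.00492601, -0.01446648,  0.01974118]), 'opening': 0.08783294682956798} 0.0187
```

Run:
```python
import cv2
a=cv2.imread("pics/scene0.png")[60:280,200:460]; cv2.imwrite("pics/s1.png",cv2.resize(a,None,fx=2.7,fy=2.7,interpolation=cv2.INTER_CUBIC))
a=cv2.imread("pics/top0.png")[120:360,150:470]; cv2.imwrite("pics/t1.png",cv2.resize(a,None,fx=2.4,fy=2.4,interpolation=cv2.INTER_CUBIC))
```

```text
(no output)
```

View pics/s1.png

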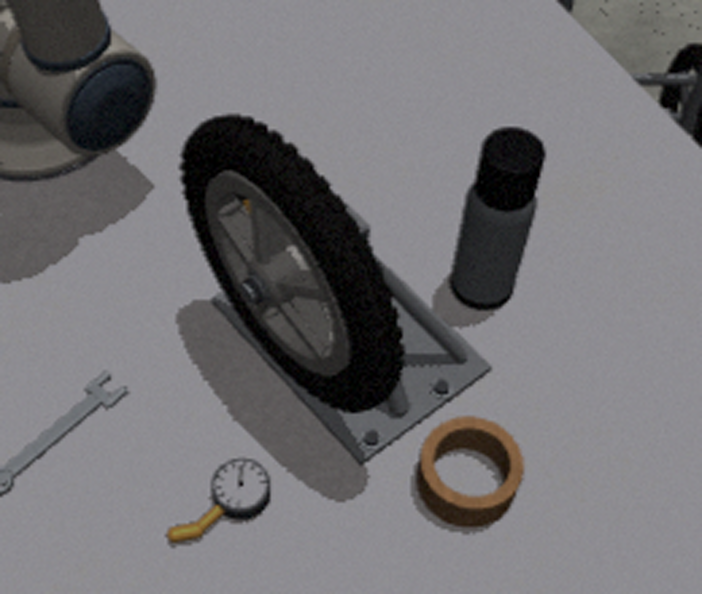

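View pics/t1.png

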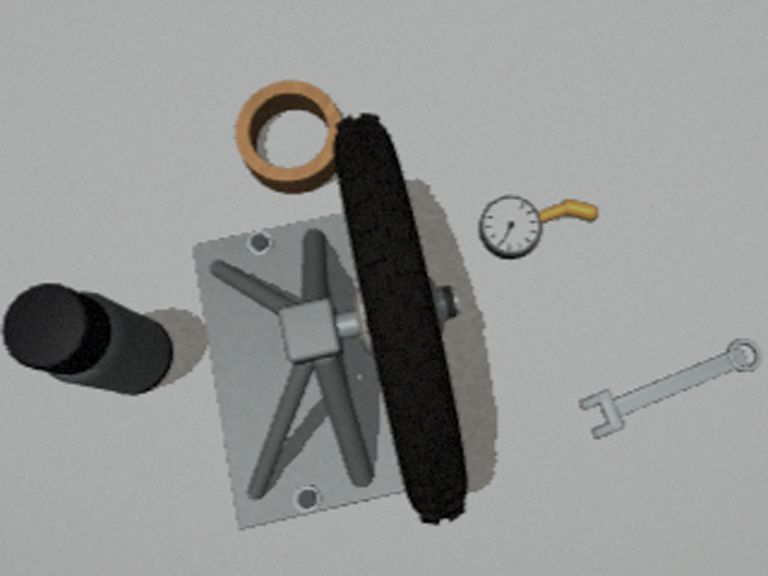

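The pictures show the wheel with its open face to the right. The brass stem is near the top on the robot side, at scene pixel ~(291,137). Next I'll fit the stand pose.

```bash
cat > h.py <<'E'
import numpy as np, cv2
from station import env, vision, cut_out
def proj(c,P):
    E=c["extrinsics"];K=c["K"];p=(np.asarray(P)-E[:3,3])@E[:3,:3]
    return np.stack([K[0,0]*p[:,0]/-p[:,2]+K[0,2],K[1,1]*-p[:,1]/-p[:,2]+K[1,2]],1)
def s2w(st,P):
    x,y,yaw=st;c,s=np.cos(yaw),np.sin(yaw)
    return np.asarray(P)@np.array([[c,s,0],[-s,c,0],[0,0,1]])+[x,y,0]
def spoke(ang,r,x=-.018):
    return [x,r*np.cos(ang),.19+r*np.sin(ang)]
E
cat > fit.py <<'E'
from h import *
from scipy.optimize import minimize
t=np.linspace(0,2*np.pi,90,endpoint=False)
def ring(R,x): return np.stack([0*t+x,R*np.cos(t),.19+R*np.sin(t)],1)
pts=np.vstack([ring(.152,-.014),ring(.152,.014),ring(.145,.022),ring(.145,-.022)])
cams={};masks={}
for n in ["scene","top"]:
    c=vision.camera(n);cams[n]=c
    r=cut_out(n,"tyre");m=np.zeros((400,640),np.uint8)
    for d in r[:1]: m|=d["region"].astype(np.uint8)
    print(n,r[0]["score"],m.sum())
    m=cv2.morphologyEx(m,cv2.MORPH_OPEN,np.ones((2,2)))
    h=cv2.convexHull(cv2.findNonZero(m)); f=np.zeros_like(m); cv2.fillConvexPoly(f,h,1); masks[n]=f
corn={"top":{(.18,.135):None}}
def cost(p):
    s=0
    for n in cams:
        h=cv2.convexHull(proj(cams[n],s2w(p,pts)).astype(np.float32))
        f=np.zeros((400,640),np.uint8);cv2.fillConvexPoly(f,np.round(h*16).astype(np.int32),1,shift=4)
        s+=1-(f&masks[n]).sum()/(f|masks[n]).sum()
    return s
best=min((minimize(cost,[.45+dx,.1,yw],method="Nelder-Mead",options=dict(initial_simplex=np.array([[.4,.1,yw],[.5,.1,yw],[.4,.2,yw],[.4,.1,yw+.2]]),xatol=1e-4)) for dx in [0] for yw in [1.6,1.8,2.,2.2]),key=lambda r:r.fun)
print(best.x,best.fun)
np.save("st.npy",best.x)
for n in cams:
    im=cv2.resize(cams[n]["image"],None,fx=3,fy=3,interpolation=cv2.INTER_CUBIC)
    cor=np.array([[-.01,-.135,0],[-.01,.135,0],[.18,.135,0],[.18,-.135,0]])
    for P,col in [(ring(.152,0),(0,255,0)),(ring(.09,-.016),(0,255,255)),(ring(.026,-.031),(255,255,0)),(cor,(0,0,255))]:
        cv2.polylines(im,[np.round(proj(cams[n],s2w(best.x,P))*3+1).astype(int)],True,col,1)
    o=proj(cams[n],s2w(best.x,[[0,0,.15]]))[0]*3; x,y=int(o[0]),int(o[1])
    cv2.imwrite(f"pics/fit_{n}.png",im[max(0,y-300):y+300,max(0,x-350):x+350])
E
python3 fit.py
```

```text
scene 0.63 3351
top 0.84 4568
[0.51266421 0.1156286  1.7525463 ] 0.117297270145023
```

View pics/fit_scene.png

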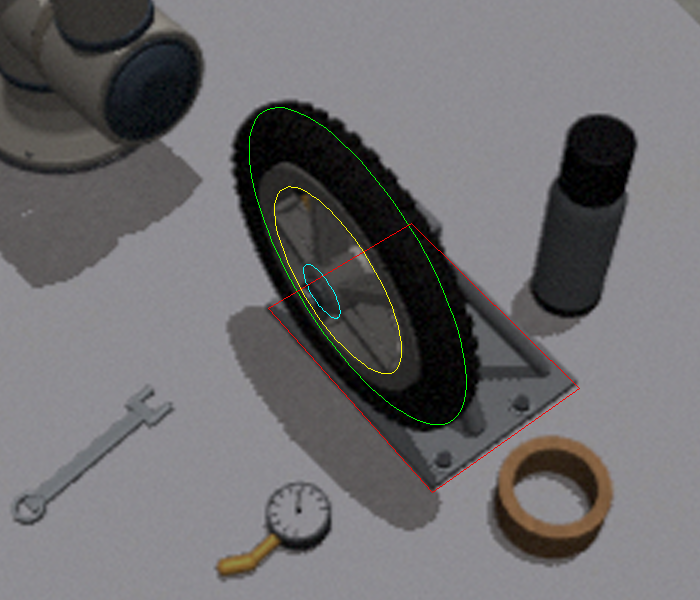

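View pics/fit_top.png

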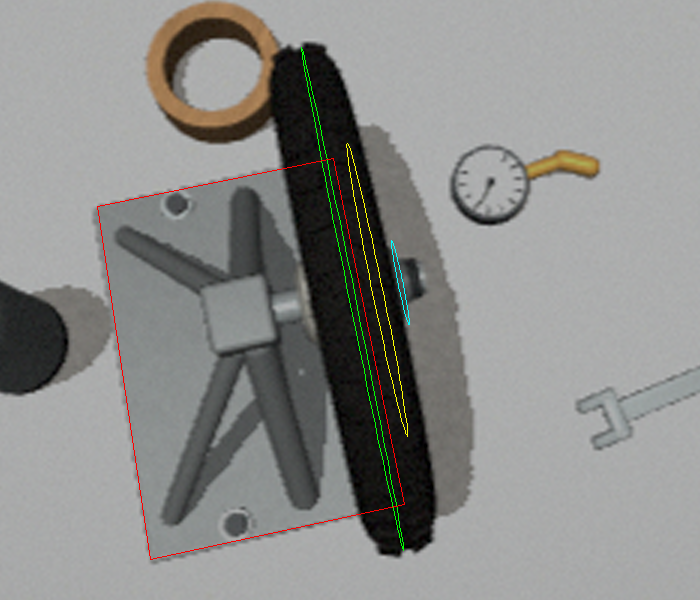

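```bash
cat > ang.py <<'E'
from h import *
import sys
st=np.load("st.npy"); js=[float(a) for a in sys.argv[2:]]
c=vision.camera("scene"); im0=cv2.resize(c["image"],None,fx=7,fy=7,interpolation=cv2.INTER_CUBIC)
o=proj(c,s2w(st,[[-.016,0,.19]]))[0]*7;x,y=int(o[0]),int(o[1])
ims=[]
for k,j in enumerate([None]+js):
    im=im0.copy()
    if j is not None:
        for k in range(5):
            a=j+np.radians(-54+72*k); P=proj(c,s2w(st,[spoke(a,.03,-.026),spoke(a,.09,-.016)]))*7+3
            cv2.line(im,tuple(P[0].astype(int).tolist()),tuple(P[1].astype(int).tolist()),(0,255,0),1)
        a=j-np.pi/2;P=proj(c,s2w(st,[spoke(a,.062,0),spoke(a,.09,0)]))*7+3
        cv2.line(im,tuple(P[0].astype(int).tolist()),tuple(P[1].astype(int).tolist()),(0,0,255),2)
    ims.append(im[y-270:y+270,x-200:x+200])
cv2.imwrite(sys.argv[1],np.hstack(ims))
E
python3 - <<'E'
from h import *
st=np.load("st.npy"); c=vision.camera("scene")
for j in np.arange(2.2,4.2,.1): print(round(j,2),proj(c,s2w(st,[spoke(j-np.pi/2,.062,0)]))[0].round(1))
E
python3 ang.py pics/a1.png 2.6
```

```text
2.2 [294.  138.4]
2.3 [294.8 138.1]
2.4 [295.8 138. ]
2.5 [296.8 138.1]
2.6 [298.  138.4]
2.7 [299.3 139. ]
2.8 [300.6 139.8]
2.9 [302.1 140.8]
3.0 [303.5 142. ]
3.1 [305.1 143.4]
3.2 [306.6 145. ]
3.3 [308.2 146.7]
3.4 [309.7 148.6]
3.5 [311.2 150.6]
3.6 [312.6 152.7]
3.7 [314.  154.9]
3.8 [315.3 157.2]
3.9 [316.5 159.4]
4.0 [317.6 161.7]
4.1 [318.5 163.9]
```

View pics/a1.png

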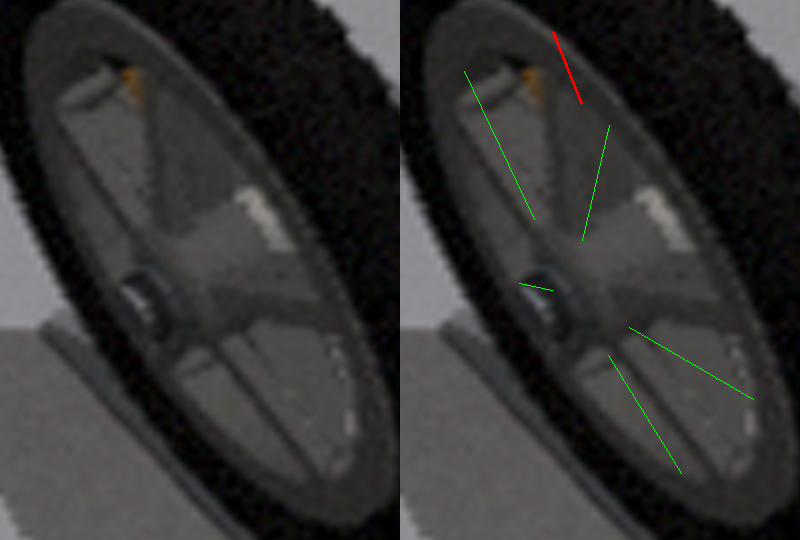

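```bash
cat > fit2.py <<'E'
from h import *
from scipy.optimize import minimize
t=np.linspace(0,2*np.pi,90,endpoint=False)
def ring(R,x): return np.stack([0*t+x,R*np.cos(t),.19+R*np.sin(t)],1)
pts=np.vstack([ring(.152,-.018),ring(.152,.018),ring(.147,.022),ring(.147,-.022)])
cams={};masks={};st0=np.load("st.npy")
for n in ["scene","top"]:
    c=vision.camera(n);cams[n]=c
    h=cv2.convexHull(proj(c,s2w(st0,pts)).astype(np.int32));roi=np.zeros((400,640),np.uint8);cv2.fillConvexPoly(roi,h,1)
    roi=cv2.dilate(roi,np.ones((15,15)))
    g=c["image"].max(2); m=((g<48)&(roi>0)).astype(np.uint8)
    k,lab,s,_=cv2.connectedComponentsWithStats(m); m=(lab==1+s[1:,4].argmax()).astype(np.uint8)
    h=cv2.convexHull(cv2.findNonZero(m)); f=np.zeros_like(m); cv2.fillConvexPoly(f,h,1); masks[n]=f
    print(n,m.sum(),f.sum())
def cost(p,ns):
    s=0
    for n in ns:
        h=cv2.convexHull(proj(cams[n],s2w(p[:3],pts)).astype(np.float32))
        f=np.zeros((400,640),np.uint8);cv2.fillConvexPoly(f,np.round(h*16).astype(np.int32),1,shift=4)
        s+=1-(f&masks[n]).sum()/(f|masks[n]).sum()
    return s
for ns in (["scene"],["top"],["scene","top"]):
    S=np.tile(st0,(4,1));S[1,0]+=.02;S[2,1]+=.02;S[3,2]+=.1
    b=minimize(cost,st0,args=(ns,),method="Nelder-Mead",options=dict(initial_simplex=S,xatol=1e-4))
    print(ns,b.x,b.fun)
np.save("st2.npy",b.x)
ims=[]
for n in cams:
    im=cv2.resize(cams[n]["image"],None,fx=4,fy=4,interpolation=cv2.INTER_CUBIC)
    cs,_=cv2.findContours(masks[n],0,2); cv2.polylines(im,[cs[0]*4+2],True,(0,0,255),1)
    h=cv2.convexHull(proj(cams[n],s2w(b.x,pts)).astype(np.float32));cv2.polylines(im,[np.round(h*4+2).astype(int)],True,(0,255,0),1)
    cv2.polylines(im,[np.round(proj(cams[n],s2w(b.x,ring(.108,-.022)))*4+2).astype(int)],True,(255,255,0),1)
    cv2.polylines(im,[np.round(proj(cams[n],s2w(b.x,ring(.006,-.046)))*4+2).astype(int)],True,(255,0,255),1)
    o=proj(cams[n],s2w(b.x,[[0,0,.19]]))[0]*4; x,y=int(o[0]),int(o[1])
    ims.append(im[y-290:y+290,x-200:x+200])
cv2.imwrite("pics/fit2.png",np.hstack(ims))
E
python3 fit2.py
```

```text
scene 4158 5952
top 4550 5191
['scene'] [0.51904729 0.11794604 1.76456375] 0.07737809752198244
['top'] [0.5126718  0.11832374 1.78238525] 0.08562973922692807
['scene', 'top'] [0.51566792 0.1186672  1.7813782 ] 0.17722876595181736
```

View pics/fit2.png

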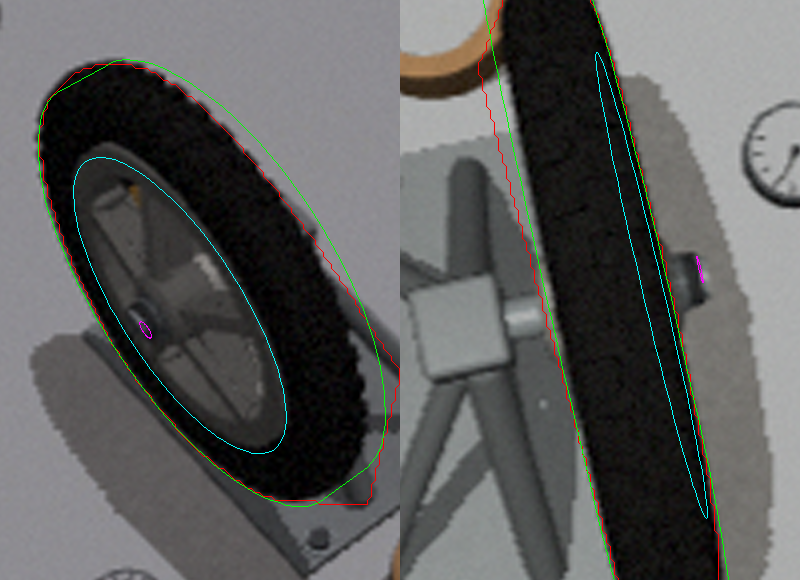

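```bash
python3 - <<'E'
s=open('fit2.py').read()
s=s.replace('g<48','g<36').replace("    k,lab,s,_","    m=cv2.morphologyEx(m,cv2.MORPH_CLOSE,np.ones((3,3)));m=cv2.morphologyEx(m,cv2.MORPH_OPEN,np.ones((7,7)))\n    k,lab,s,_")
s=s.replace("pics/fit2.png","pics/fit3.png")
s=s.replace("ns in (","ns in (").replace("    o=proj","    cv2.polylines(im,[np.round(proj(cams[n],s2w(b.x,np.array([[-.01,-.135,0],[-.01,.135,0],[.18,.135,0],[.18,-.135,0]])))*4+2).astype(int)],True,(0,160,255),1)\n    o=proj").replace("x-200:x+200","x-250:x+150")
open('fit2.py','w').write(s)
E
python3 fit2.py
```

```text
scene 2903 5135
top 4467 4649
['scene'] [0.51265673 0.11599298 1.69740827] 0.10829251224632608
['top'] [0.51239896 0.11612329 1.7649415 ] 0.09854510184287102
['scene', 'top'] [0.5124959  0.11573413 1.7417346 ] 0.2366502416409192
```

View pics/fit3.png

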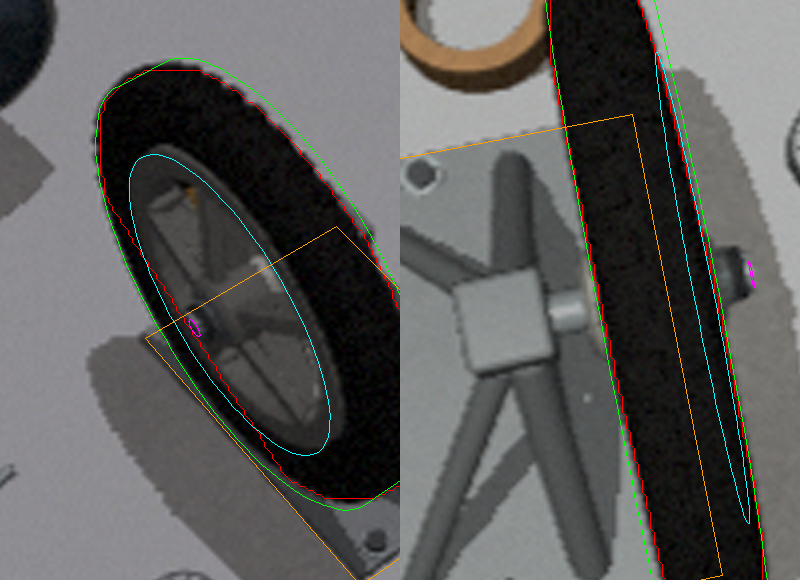

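```bash
cat >> h.py <<'E'
from scipy.spatial.transform import Rotation as Ro
def cur():
    o=env.observe(); return np.array(o["tcp_pos"]),Ro.from_euler("xyz",o["orientation"]),o
def Rt(st,th,roll=0):
    c,s=np.cos(st[2]),np.sin(st[2]); xs=np.array([c,s,0]);ys=np.array([-s,c,0]);up=np.array([0,0,1.])
    z=np.cos(th)*xs-np.sin(th)*up; y=-ys; x=np.cross(y,z)
    return Ro.from_matrix(np.stack([x,y,z],1))*Ro.from_euler("z",roll)
def plan(p1,R1,N,p0=None,R0=None,clos=1):
    if p0 is None: p0,R0,_=cur()
    rv=(R0.inv()*R1).as_rotvec()/N; rows=[];R=R0
    for i in range(N):
        d=R.inv().apply((np.asarray(p1)-p0)/N)*100
        rows.append(" ".join("%.2f"%v for v in [*np.degrees(rv),*d])+" %g"%clos); R=R*Ro.from_rotvec(rv)
    for i in range(0,N,8): print("; ".join(rows[i:i+8]))
    print()
E
python3 - <<'E'
from h import *
st=np.load("st.npy"); p,R,o=cur()
T=s2w(st,[[-.2,.0,.27]])[0]; print(T)
plan(T,Rt(st,np.radians(20)),24)
c=vision.camera("top")
E=c["extrinsics"];K=c["K"]
for n,u in dict(gauge=(369,212),spanner=(421,282),tape=(269,166),flask=(184,262)).items():
    d=E[:3,:3]@np.array([(u[0]-K[0,2])/K[0,0],-(u[1]-K[1,2])/K[1,1],-1]); q=E[:3,3]+d*(-E[2,3]/d[2])
    r=q[:2]-st[:2];cc,s=np.cos(st[2]),np.sin(st[2]);print(n,q[:2].round(3),"stand",(cc*r[0]+s*r[1]).round(3),(-s*r[0]+cc*r[1]).round(3))
E
```

```text
[ 0.54881441 -0.08107718  0.27      ]
2.05 2.39 -2.93 2.05 -1.43 -0.20 1; 2.05 2.39 -2.93 2.13 -1.33 -0.06 1; 2.05 2.39 -2.93 2.19 -1.22 0.07 1; 2.05 2.39 -2.93 2.25 -1.10 0.21 1; 2.05 2.39 -2.93 2.29 -0.98 0.34 1; 2.05 2.39 -2.93 2.32 -0.84 0.47 1; 2.05 2.39 -2.93 2.33 -0.71 0.59 1; 2.05 2.39 -2.93 2.34 -0.56 0.71 1
2.05 2.39 -2.93 2.33 -0.42 0.83 1; 2.05 2.39 -2.93 2.31 -0.27 0.94 1; 2.05 2.39 -2.93 2.28 -0.11 1.04 1; 2.05 2.39 -2.93 2.24 0.04 1.14 1; 2.05 2.39 -2.93 2.18 0.20 1.22 1; 2.05 2.39 -2.93 2.12 0.35 1.30 1; 2.05 2.39 -2.93 2.04 0.51 1.37 1; 2.05 2.39 -2.93 1.95 0.66 1.44 1
2.05 2.39 -2.93 1.85 0.81 1.49 1; 2.05 2.39 -2.93 1.74 0.95 1.53 1; 2.05 2.39 -2.93 1.63 1.10 1.57 1; 2.05 2.39 -2.93 1.50 1.23 1.59 1; 2.05 2.39 -2.93 1.37 1.36 1.60 1; 2.05 2.39 -2.93 1.23 1.49 1.61 1; 2.05 2.39 -2.93 1.08 1.60 1.60 1; 2.05 2.39 -2.93 0.93 1.71 1.58 1

gauge [ 0.628 -0.011] stand -0.145 -0.09
spanner [ 0.461 -0.12 ] stand -0.222 0.093
tape [0.75  0.229] stand 0.069 -0.254
flask [0.519 0.423] stand 0.301 -0.062
```

drive_tool(targets="2 2.4 -3 2.1 -1.4 -0.2 1; 2 2.4 -3 2.1 -1.3 0 1; 2 2.4 -3 2.2 -1.2 0.1 1; 2 2.4 -3 2.2 -1.1 0.2 1; 2 2.4 -3 2.3 -1 0.3 1; 2 2.4 -3 2.3 -0.8 0.5 1; 2 2.4 -3 2.3 -0.7 0.6 1; 2 2.4 -3 2.3 -0.6 0.7 1")

```text
clock: 2.7
tcp_pos: [0.313, -0.4052, 0.2377]
orientation: [-2.93, -0.383, 0.719]
wrist_force: [-0.7, -0.9, 0.1]
opening: 0.0273
```

drive_tool(targets="2 2.4 -3 2.3 -0.4 0.8 1; 2 2.4 -3 2.3 -0.3 0.9 1; 2 2.4 -3 2.3 -0.1 1 1; 2 2.4 -3 2.2 0 1.1 1; 2 2.4 -3 2.2 0.2 1.2 1; 2 2.4 -3 2.1 0.4 1.3 1; 2 2.4 -3 2 0.5 1.4 1; 2 2.4 -3 2 0.7 1.4 1")

```text
clock: 3.5
tcp_pos: [0.4285, -0.2433, 0.2546]
orientation: [-2.871, -0.813, 1.111]
wrist_force: [1.0, 0.9, -0.4]
opening: 0.0004
```

Run:
```python
from h import *
st=np.load("st.npy"); p,R,o=cur(); print(p,o["qpos"].round(2),o["clock"],o["wrist_force"])
T=s2w(st,[[-.2,.0,.27]])[0]
plan(T,Rt(st,np.radians(20)),8)
```

```text
[ 0.4285045  -0.24328576  0.25459002] [-0.95  0.21  1.25  0.69  2.26 -0.32] 3.5 [ 0.99653853  0.89672419 -0.41056514]
2.05 2.45 -2.76 1.85 0.88 1.49 1; 2.05 2.45 -2.76 1.74 1.02 1.54 1; 2.05 2.45 -2.76 1.62 1.15 1.57 1; 2.05 2.45 -2.76 1.49 1.29 1.59 1; 2.05 2.45 -2.76 1.36 1.41 1.60 1; 2.05 2.45 -2.76 1.22 1.53 1.61 1; 2.05 2.45 -2.76 1.07 1.64 1.60 1; 2.05 2.45 -2.76 0.92 1.75 1.58 1
```

drive_tool(targets="2 2.5 -2.8 1.9 0.9 1.5 1; 2 2.5 -2.8 1.7 1 1.5 1; 2 2.5 -2.8 1.6 1.1 1.6 1; 2 2.5 -2.8 1.5 1.3 1.6 1; 2 2.5 -2.8 1.4 1.4 1.6 1; 2 2.5 -2.8 1.2 1.5 1.6 1; 2 2.5 -2.8 1.1 1.6 1.6 1; 2 2.5 -2.8 0.9 1.7 1.6 1")

```text
clock: 4.3
tcp_pos: [0.5477, -0.0811, 0.2708]
orientation: [3.115, -1.227, 1.773]
wrist_force: [-0.9, 0.5, 0.1]
opening: 0.0007
```

Run:
```python
from h import *
st=np.load("st.npy"); p,R,o=cur(); print(p,o["qpos"].round(2),o["clock"],np.degrees((R.inv()*Rt(st,np.radians(20))).as_rotvec()))
c=vision.camera("wrist"); cv2.imwrite("pics/w1.png",c["image"]);print(c["extrinsics"].round(3))
print([(l,[(round(d["score"],2),d["location"]) for d in cut_out("wrist",l)][:2]) for l in ["valve","wheel","stem_tip"]])
```

```text
[ 0.5477476  -0.08107644  0.27076971] [-0.64  0.47  1.11  1.09  2.32 -0.36] 4.3 [ 0.36827799 -0.2905223   0.4036117 ]
[[ 0.984 -0.107  0.141  0.569]
 [ 0.177  0.548 -0.818 -0.209]
 [ 0.01   0.83   0.558  0.388]
 [ 0.     0.     0.     1.   ]]
[('valve', [(0.59, [272.3, 148.9])]), ('wheel', [(0.97, [317.2, 144.5])]), ('stem_tip', [(0.58, [268.9, 151.0])])]
```

View pics/w1.png

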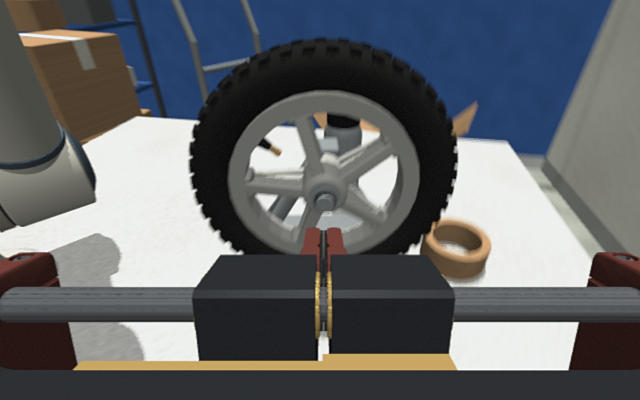

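```bash
cat > wv.py <<'E'
from h import *
import sys
st=np.load("st.npy"); 
def draw(c,j,f,st=st):
    im=cv2.resize(c["image"],None,fx=f,fy=f,interpolation=cv2.INTER_CUBIC)
    pr=lambda P: np.round(proj(c,s2w(st,P))*f+f/2).astype(int)
    t=np.linspace(0,2*np.pi,90)
    for r,x in [(.152,0),(.09,-.016),(.026,-.031)]: cv2.polylines(im,[pr([spoke(a,r,x) for a in t])],True,(255,0,255),1)
    for k in range(5):
        a=j+np.radians(-54+72*k); P=pr([spoke(a,.026,-.026),spoke(a,.09,-.016)]); cv2.line(im,tuple(P[0].tolist()),tuple(P[1].tolist()),(0,200,0),1)
        cv2.putText(im,str(k),tuple(P[1].tolist()),0,.5,(0,0,255),1)
    P=pr([spoke(j-np.pi/2,.062,0),spoke(j-np.pi/2,.09,0)]);cv2.line(im,tuple(P[0].tolist()),tuple(P[1].tolist()),(0,0,255),1)
    o=pr([[0,0,.19]])[0]; return im,o
if __name__=="__main__":
    c=vision.camera("wrist"); f=2.6
    im,o=draw(c,float(sys.argv[1]),f); y=max(0,o[1]-290);x=max(0,o[0]-370); cv2.imwrite(sys.argv[2],im[y:y+580,x:x+740])
    print([(round(d["score"],2),d["location"]) for d in cut_out("wrist","valve")],env.observe()["clock"])
E
python3 wv.py 2.3 pics/w2.png
```

```text
[(0.79, [268.9, 149.3]), (0.54, [318.9, 141.7])] 4.6
```

View pics/w2.png

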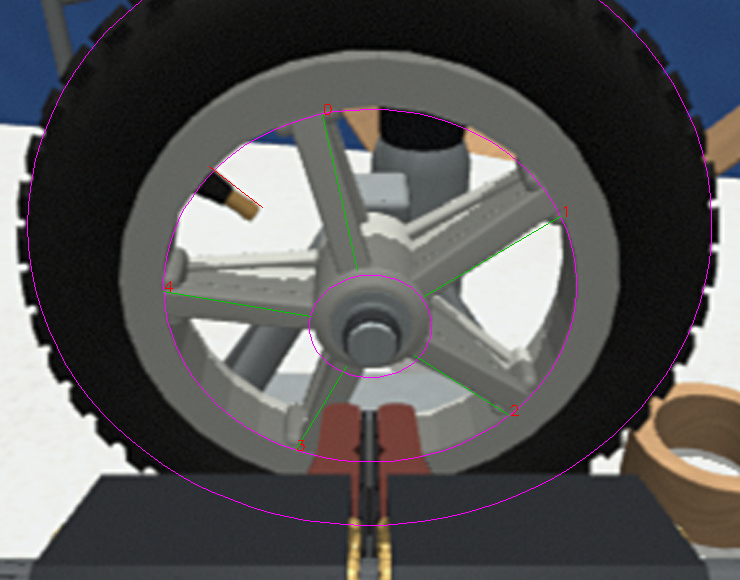

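The wrist view is clear. Fitting it gives joint ≈2.21, with the stem at ~(269,149). Spoke 0 points up at ~73°, and the gap to its right has no stem in it. I'll push spoke 0 anticlockwise about 70°, let go, and then push spoke 1.

```bash
cat >> h.py <<'E'
def topos(st,P): # world->stand
    c,s=np.cos(st[2]),np.sin(st[2]); d=np.asarray(P)-[st[0],st[1],0]
    return np.array([c*d[0]+s*d[1],-s*d[0]+c*d[1],d[2]])
def fpos(phi,extra,ra=.056,x=-.006,a=.0135,b=.010):
    u=np.array([np.cos(phi),np.sin(phi)]);n=np.array([-u[1],u[0]])
    off=.007+a*abs(n[0])+b*abs(n[1])+extra
    q=ra*u+off*n; return np.array([x,q[0],.19+q[1]])
def traj(st,W,R=None,p0=None,clos=1):
    """rows through stand waypoints W, constant orientation, drift-free rounding"""
    p,R0,_=cur(); R=R or R0; p=p if p0 is None else s2w(st,[p0])[0]; out=[]
    for w in s2w(st,W):
        d=np.round(R.inv().apply(w-p)*100,1); p=p+R.apply(d/100)
        out.append("0 0 0 "+" ".join("%g"%(v+0) for v in d)+" %g"%clos)
    for i in range(0,len(out),8): print("; ".join(out[i:i+8]))
def lin(p,q,step):
    p,q=np.asarray(p),np.asarray(q);n=int(np.ceil(np.linalg.norm(q-p)/step)); return [p+(q-p)*i/n for i in range(1,n+1)]
E
python3 - <<'E'
from h import *
st=np.load("st.npy"); p,R,o=cur(); s=topos(st,p); print(s)
phi=2.21-np.radians(54)
e=fpos(phi,.010); pre=e.copy(); pre[0]=-.06; print(e)
traj(st,lin(s,pre,.03)+lin(pre,e,.02))
E
```

```text
[-0.20101651  0.00217648  0.27105143]
[-0.006      -0.01464609  0.253261  ]
0 0 0 0.6 0.3 2.8 1; 0 0 0 0.6 0.3 2.8 1; 0 0 0 0.7 0.3 2.7 1; 0 0 0 0.6 0.4 2.8 1; 0 0 0 0.6 0.3 2.8 1; 0 0 0 0.6 0 1.7 1; 0 0 0 0.6 0 1.7 1; 0 0 0 0.6 -0.1 1.7 1
```

drive_tool(targets="0 0 0 0.6 0.3 2.8 1; 0 0 0 0.6 0.3 2.8 1; 0 0 0 0.7 0.3 2.7 1; 0 0 0 0.6 0.4 2.8 1; 0 0 0 0.6 0.3 2.8 1; 0 0 0 0 0 0 1")

```text
clock: 5.2
tcp_pos: [0.5373, 0.0617, 0.2534]
orientation: [3.118, -1.224, 1.771]
wrist_force: [-0.4, -0.7, -0.3]
opening: 0.0006
```

```bash
python3 wv.py 2.21 pics/w3.png
python3 - <<'E'
from h import *
st=np.load("st.npy"); p,R,o=cur(); s=topos(st,p); print(s,o["wrist_force"])
e=fpos(2.21-np.radians(54),.010); traj(st,lin(s,e,.02))
E
```

```text
[(0.73, [216.7, 212.0])] 5.3
[-0.05971819 -0.0146618   0.25370635] [ 0.15577868 -1.21676996  0.85704431]
0 0 0 0.6 0 1.7 1; 0 0 0 0.6 0 1.7 1; 0 0 0 0.6 0 1.7 1
```

View pics/w3.png

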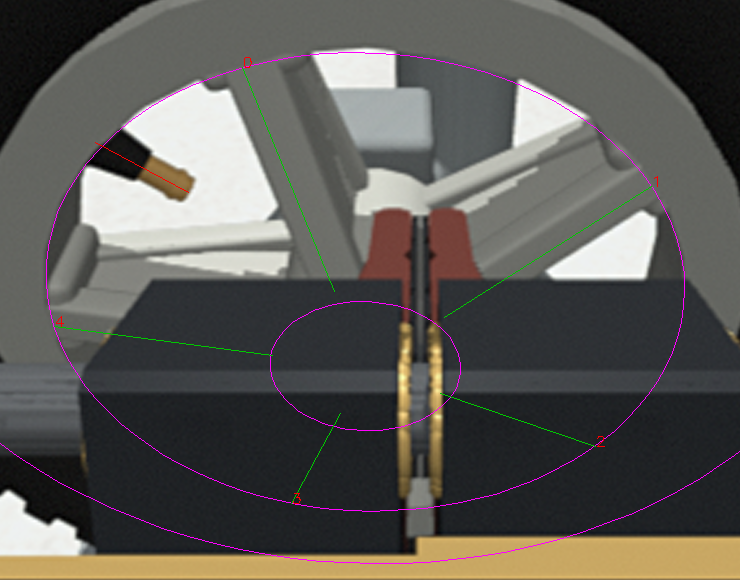

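drive_tool(targets="0 0 0 0.6 0 1.7 1; 0 0 0 0.6 0 1.7 1; 0 0 0 0.6 0 1.7 1; 0 0 0 0 0 0 1")

```text
clock: 5.7
tcp_pos: [0.5282, 0.1148, 0.253]
orientation: [3.118, -1.225, 1.771]
wrist_force: [0.1, 0.2, 0.1]
opening: 0.0006
```

Run:
```python
from h import *
st=np.load("st.npy"); p,R,o=cur(); s=topos(st,p); print(s,o["wrist_force"])
ph=np.radians(np.concatenate([[72.6]*2,np.arange(68,4,-4.5)]))
ex=np.concatenate([[.006,.001],np.zeros(len(ph)-2)])
traj(st,[fpos(a,e) for a,e in zip(ph,ex)]); print(len(ph),np.degrees(0),ph[-1])
```

```text
[-0.00361996 -0.015083    0.25295198] [0.07573483 0.2185446  0.08351744]
0 0 0 -0.2 -0.4 -0.2 1; 0 0 0 -0.1 -0.5 0.1 1; 0 0 0 0 -0.6 -0.1 1; 0 0 0 0 -0.4 0 1; 0 0 0 0 -0.5 0.1 1; 0 0 0 -0.1 -0.4 0 1; 0 0 0 -0.1 -0.5 0 1; 0 0 0 -0.2 -0.5 0.1 1
0 0 0 -0.2 -0.4 0 1; 0 0 0 -0.2 -0.4 0.1 1; 0 0 0 -0.3 -0.5 0.1 1; 0 0 0 -0.3 -0.4 0.1 1; 0 0 0 -0.3 -0.3 0.2 1; 0 0 0 -0.4 -0.4 0.1 1; 0 0 0 -0.5 -0.3 0.2 1; 0 0 0 -0.4 -0.2 0.1 1
0 0 0 -0.5 -0.3 0.2 1
17 0.0 0.08726646259971647
```

drive_tool(targets="0 0 0 -0.2 -0.4 -0.2 1; 0 0 0 -0.1 -0.5 0.1 1; 0 0 0 0 -0.6 -0.1 1; 0 0 0 0 -0.4 0 1; 0 0 0 0 -0.5 0.1 1; 0 0 0 -0.1 -0.4 0 1; 0 0 0 -0.1 -0.5 0 1; 0 0 0 -0.2 -0.5 0.1 1")

```text
clock: 6.5
tcp_pos: [0.4935, 0.1039, 0.2461]
orientation: [3.109, -1.224, 1.773]
wrist_force: [8.5, 1.0, 0.2]
opening: 0.0006
```

drive_tool(targets="0 0 0 -0.2 -0.4 0 1; 0 0 0 -0.2 -0.4 0.1 1; 0 0 0 -0.3 -0.5 0.1 1; 0 0 0 -0.3 -0.4 0.1 1; 0 0 0 0 0 0 1")

```text
clock: 7.0
tcp_pos: [0.4755, 0.1004, 0.2354]
orientation: [3.116, -1.225, 1.769]
wrist_force: [2.7, 1.4, 0.7]
opening: 0.0007
```

```bash
python3 wv.py 1.5 pics/w4.png
python3 - <<'E'
from h import *
st=np.load("st.npy"); p,R,o=cur(); s=topos(st,p); print(s,o["wrist_force"])
c=vision.camera("scene");cv2.imwrite("pics/s4.png",cv2.resize(c["image"][80:250,220:420],None,fx=3,fy=3))
E
```

```text
[] 7.1
[-0.00819914  0.03934864  0.23544003] [2.96591389 0.13152584 1.28397532]
```

View pics/w4.png

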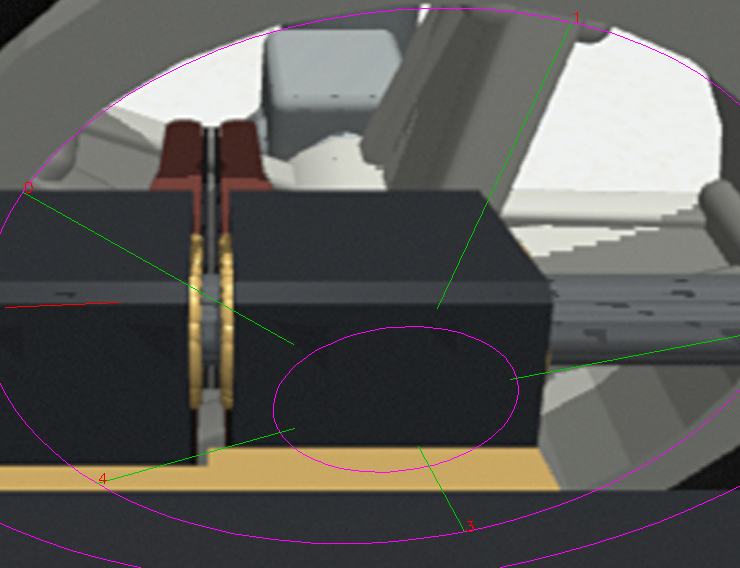

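View pics/s4.png

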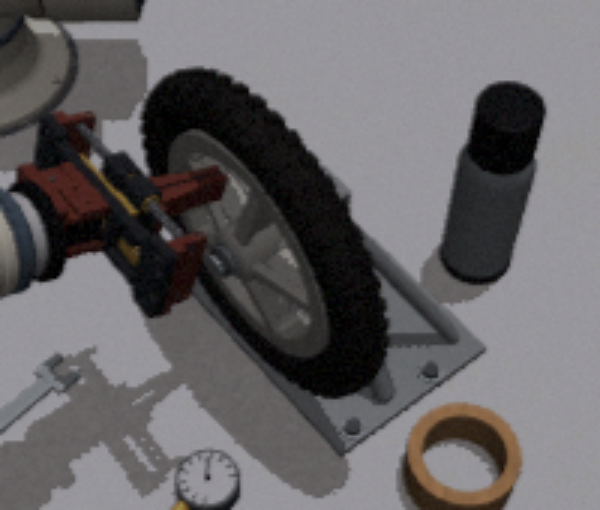

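The finger is pushing spoke 0 with 3–8 N and the wheel has turned to about joint 1.43, as planned. Continuing the arc.

drive_tool(targets="0 0 0 -0.3 -0.3 0.2 1; 0 0 0 -0.4 -0.4 0.1 1; 0 0 0 -0.5 -0.3 0.2 1; 0 0 0 -0.4 -0.2 0.1 1; 0 0 0 -0.5 -0.3 0.2 1; 0 0 0 0 0 0 1")

```text
clock: 7.75
tcp_pos: [0.4604, 0.0986, 0.2125]
orientation: [3.12, -1.226, 1.768]
wrist_force: [1.4, -0.9, 1.9]
opening: 0.0006
```

```bash
python3 wv.py 1.03 pics/w5.png
python3 - <<'E'
from h import *
st=np.load("st.npy"); p,R,o=cur(); s=topos(st,p); print(s,o["wrist_force"],o["qpos"].round(2))
# back off: up off the spoke, then out
a=s+[0,-.004,.010]; b=a+[-.05,0,0]; v=np.array([-.17,.0,.27])
traj(st,lin(s,a,.011)+lin(a,b,.02)+lin(b,v,.03))
E
```

```text
[] 7.85
[-0.00726126  0.05452698  0.21263677] [ 0.71741035 -0.04079974  1.08225773] [-0.47  0.09  1.67  1.04  2.09 -0.45]
0 0 0 0.9 0.4 -0.3 1; 0 0 0 -0.5 0 -1.6 1; 0 0 0 -0.6 0 -1.6 1; 0 0 0 -0.6 0 -1.5 1; 0 0 0 0.2 1.1 -2.5 1; 0 0 0 0.1 1 -2.4 1; 0 0 0 0.1 1 -2.4 1; 0 0 0 0.1 1 -2.5 1
0 0 0 0.2 1.1 -2.4 1
```

View pics/w5.png

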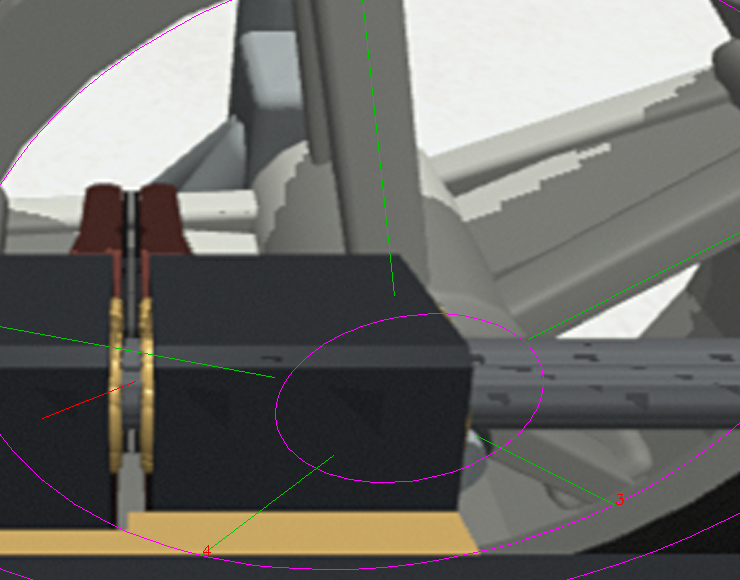

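drive_tool(targets="0 0 0 0.9 0.4 -0.3 1; 0 0 0 -0.5 0 -1.6 1; 0 0 0 -0.6 0 -1.6 1; 0 0 0 -0.6 0 -1.5 1; 0 0 0 0.2 1.1 -2.5 1; 0 0 0 0.1 1 -2.4 1; 0 0 0 0.1 1 -2.4 1; 0 0 0 0.1 1 -2.5 1")

```text
clock: 8.65
tcp_pos: [0.5297, -0.0339, 0.2599]
orientation: [3.122, -1.226, 1.764]
wrist_force: [0.0, 0.2, -0.4]
opening: 0.0004
```

drive_tool(targets="0 0 0 0.2 1.1 -2.4 1; 0 0 0 0 0 0 1; 0 0 0 0 0 0 1")

```text
clock: 8.95
tcp_pos: [0.5439, -0.0524, 0.2694]
orientation: [3.122, -1.226, 1.765]
wrist_force: [0.3, -0.1, -0.2]
opening: 0.0003
```

```bash
python3 wv.py 1.03 pics/w6.png
python3 - <<'E'
from h import *
st=np.load("st.npy"); p,R,o=cur(); s=topos(st,p); print(s,o["wrist_force"])
E
```

```text
[(0.57, [266.2, 224.8])] 9.05
[-1.69719051e-01 -5.02895435e-05  2.69572078e-01] [-0.48449938  0.92213455 -0.07179421]
```

View pics/w6.png

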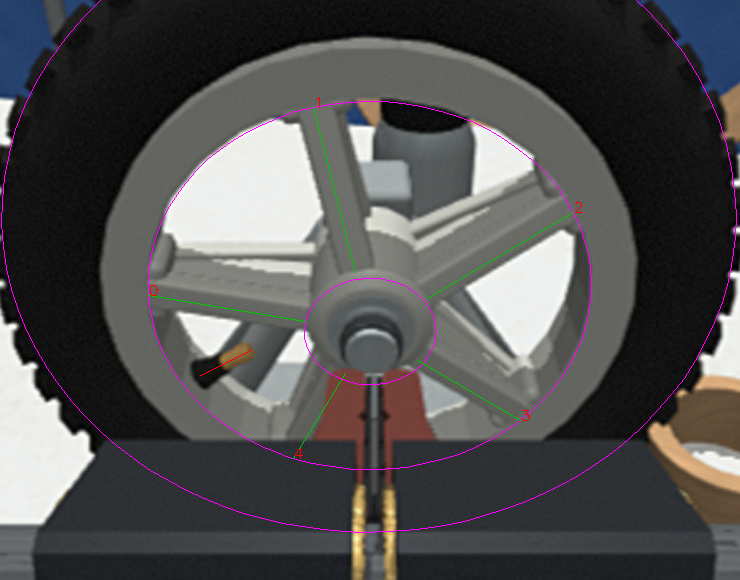

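Run:
```python
from h import *
st=np.load("st.npy"); p,R,o=cur(); s=topos(st,p)
e=fpos(np.radians(77),.010); pre=e.copy(); pre[0]=-.06
ph=np.radians(np.concatenate([[77]*2,np.linspace(77,20,14)[1:]])); ex=np.concatenate([[.006,.001],np.zeros(13)])
W=lin(s,pre,.04)+lin(pre,e,.02); print(len(W))
traj(st,W+[fpos(a,x) for a,x in zip(ph,ex)])
```

```text
6
0 0 0 0.7 0.6 3.6 1; 0 0 0 0.7 0.6 3.7 1; 0 0 0 0.6 0.6 3.6 1; 0 0 0 0.6 0 1.7 1; 0 0 0 0.6 0 1.7 1; 0 0 0 0.7 0 1.7 1; 0 0 0 -0.1 -0.4 0 1; 0 0 0 -0.1 -0.5 0.1 1
0 0 0 0 -0.5 0 1; 0 0 0 0 -0.4 -0.1 1; 0 0 0 0 -0.5 0 1; 0 0 0 0 -0.4 0.1 1; 0 0 0 -0.1 -0.5 0 1; 0 0 0 -0.1 -0.4 0 1; 0 0 0 -0.1 -0.5 0.1 1; 0 0 0 -0.2 -0.4 0 1
0 0 0 -0.2 -0.4 0.1 1; 0 0 0 -0.3 -0.5 0.1 1; 0 0 0 -0.3 -0.4 0.1 1; 0 0 0 -0.3 -0.3 0.1 1; 0 0 0 -0.4 -0.4 0.2 1
```

drive_tool(targets="0 0 0 0.7 0.6 3.6 1; 0 0 0 0.7 0.6 3.7 1; 0 0 0 0.6 0.6 3.6 1; 0 0 0 0 0 0 1; 0 0 0 0.6 0 1.7 1; 0 0 0 0.6 0 1.7 1; 0 0 0 0.7 0 1.7 1; 0 0 0 0 0 0 1")

```text
clock: 9.85
tcp_pos: [0.532, 0.1149, 0.2534]
orientation: [3.118, -1.225, 1.772]
wrist_force: [0.3, -0.1, -0.3]
opening: 0.0004
```

Run:
```python
from h import *
st=np.load("st.npy"); p,R,o=cur(); s=topos(st,p); print(s,fpos(np.radians(77),.01),o["wrist_force"])
ph=np.radians(np.concatenate([[77]*2,np.linspace(77,20,14)[1:]])); ex=np.concatenate([[.006,.001],np.zeros(13)])
traj(st,[fpos(a,x) for a,x in zip(ph,ex)])
```

```text
[-0.00417799 -0.01893469  0.25343076] [-0.006      -0.01897575  0.25185393] [ 0.29271133 -0.09429377 -0.27107419]
0 0 0 -0.3 -0.4 -0.1 1; 0 0 0 -0.1 -0.5 0 1; 0 0 0 0.1 -0.5 0 1; 0 0 0 0 -0.4 0 1; 0 0 0 0 -0.5 0 1; 0 0 0 0 -0.4 0 1; 0 0 0 -0.1 -0.5 0 1; 0 0 0 -0.1 -0.4 0.1 1
0 0 0 -0.2 -0.5 0 1; 0 0 0 -0.1 -0.4 0.1 1; 0 0 0 -0.3 -0.4 0.1 1; 0 0 0 -0.2 -0.4 0.1 1; 0 0 0 -0.3 -0.4 0.1 1; 0 0 0 -0.4 -0.4 0.1 1; 0 0 0 -0.3 -0.4 0.1 1
```

drive_tool(targets="0 0 0 -0.3 -0.4 -0.1 1; 0 0 0 -0.1 -0.5 0 1; 0 0 0 0.1 -0.5 0 1; 0 0 0 0 -0.4 0 1; 0 0 0 0 -0.5 0 1; 0 0 0 0 -0.4 0 1; 0 0 0 -0.1 -0.5 0 1; 0 0 0 -0.1 -0.4 0.1 1")

```text
clock: 10.65
tcp_pos: [0.4993, 0.1046, 0.2481]
orientation: [3.111, -1.224, 1.771]
wrist_force: [8.2, -1.8, 0.3]
opening: 0.0004
```

drive_tool(targets="0 0 0 -0.2 -0.5 0 1; 0 0 0 -0.1 -0.4 0.1 1; 0 0 0 -0.3 -0.4 0.1 1; 0 0 0 -0.2 -0.4 0.1 1; 0 0 0 -0.3 -0.4 0.1 1; 0 0 0 -0.4 -0.4 0.1 1; 0 0 0 -0.3 -0.4 0.1 1; 0 0 0 0 0 0 1")

```text
clock: 11.45
tcp_pos: [0.4698, 0.0992, 0.2293]
orientation: [3.115, -1.225, 1.77]
wrist_force: [2.9, 0.4, 2.3]
opening: 0.0003
```

```bash
python3 wv.py 0.03 pics/w7.png
python3 - <<'E'
from h import *
st=np.load("st.npy"); p,R,o=cur(); s=topos(st,p); print(s,fpos(np.radians(20),0),fpos(np.radians(18),0),o["wrist_force"])
E
```

```text
[] 11.55
[-0.00830311  0.04513906  0.22928526] [-0.006       0.04543551  0.22890001] [-0.006       0.04686798  0.22697498] [2.9956507  1.00982951 0.92756306]
```

View pics/w7.png

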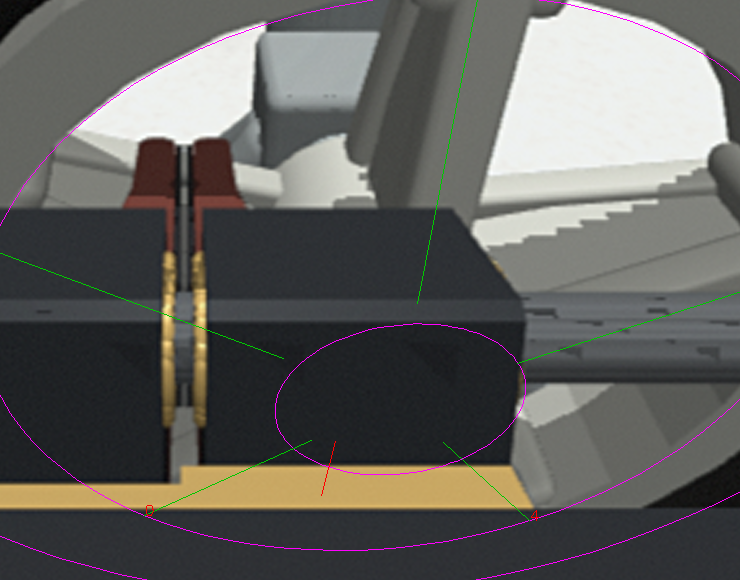

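Run:
```python
from h import *
st=np.load("st.npy"); p,R,o=cur(); s=topos(st,p)
d=fpos(np.radians(16.8),0)-fpos(np.radians(20),0)
W=lin(s,s+d,.002); a=W[-1]+[0,-.004,.010]; b=a+[-.05,0,0]; v=np.array([-.17,.0,.27])
traj(st,W+[a]+lin(a,b,.02)+lin(b,v,.03))
```

```text
0 0 0 -0.1 -0.1 0.1 1; 0 0 0 -0.2 -0.1 0 1; 0 0 0 0.9 0.4 -0.3 1; 0 0 0 -0.5 0 -1.6 1; 0 0 0 -0.6 0 -1.6 1; 0 0 0 -0.5 0 -1.5 1; 0 0 0 -0.2 0.9 -2.4 1; 0 0 0 -0.1 0.9 -2.3 1
0 0 0 -0.1 0.9 -2.3 1; 0 0 0 -0.1 0.9 -2.3 1; 0 0 0 -0.2 0.9 -2.4 1
```

drive_tool(targets="0 0 0 -0.1 -0.1 0.1 1; 0 0 0 -0.2 -0.1 0 1; 0 0 0 0 0 0 1; 0 0 0 0 0 0 1; 0 0 0 0.9 0.4 -0.3 1; 0 0 0 -0.5 0 -1.6 1; 0 0 0 -0.6 0 -1.6 1; 0 0 0 -0.5 0 -1.5 1")

```text
clock: 12.35
tcp_pos: [0.4801, 0.0495, 0.2356]
orientation: [3.123, -1.225, 1.765]
wrist_force: [0.5, -0.1, 0.0]
opening: 0.0006
```

drive_tool(targets="0 0 0 -0.2 0.9 -2.4 1; 0 0 0 -0.1 0.9 -2.3 1; 0 0 0 -0.1 0.9 -2.3 1; 0 0 0 -0.1 0.9 -2.3 1; 0 0 0 2 0.9 -2.4 1; 0 0 0 2 0 0 1; 0 0 0 0 0 0 1")

```text
clock: 13.05
tcp_pos: [0.5414, -0.0392, 0.3106]
orientation: [3.11, -1.223, 1.776]
wrist_force: [-0.4, -0.0, -0.2]
opening: 0.0007
```

```bash
python3 wv.py 0.0 pics/w8.png
python3 - <<'E'
from h import *
st=np.load("st.npy"); p,R,o=cur(); s=topos(st,p); print(s,o["wrist_force"])
E
```

```text
[] 13.15
[-1.56756411e-01 -3.12406156e-05  3.08009180e-01] [-0.653627   -0.45851432 -0.79991086]
```

View pics/w8.png

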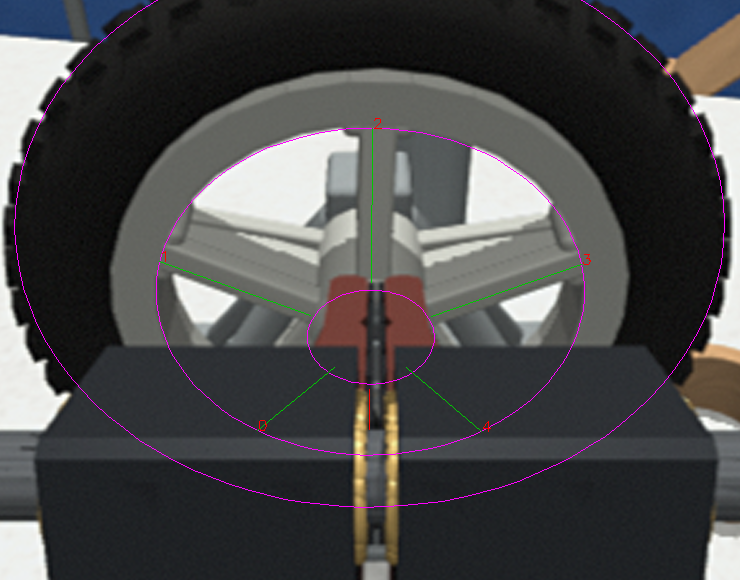

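drive_tool(targets="0 0 0 0 3 -2 1; 0 0 0 0 3 -2 1; 0 0 0 0 3 -2 1; 0 -4 0 0 3 0 1; 0 -4 0 0 0 0 1; 0 0 0 0 0 0 1; 0 0 0 0 0 0 1")

```text
clock: 13.85
tcp_pos: [0.6686, -0.0722, 0.3296]
orientation: [3.128, -1.087, 1.76]
wrist_force: [-0.7, 0.2, 0.4]
opening: 0.0006
```

```bash
python3 wv.py 0.0 pics/w9.png
python3 - <<'E'
from h import *
print(env.observe()["wrist_force"])
c=vision.camera("top"); 
for n in ["gauge","spanner","tape","flask"]: print(n,[d["location"] for d in cut_out("top",n)[:1]])
E
```

```text
[(0.53, [239.0, 229.8])] 13.95
[0.43693702 0.23648389 0.95430585]
gauge [[366.3, 212.0]]
spanner [[419.6, 283.9]]
tape [[267.0, 165.4]]
flask [[187.8, 264.0]]
```

View pics/w9.png

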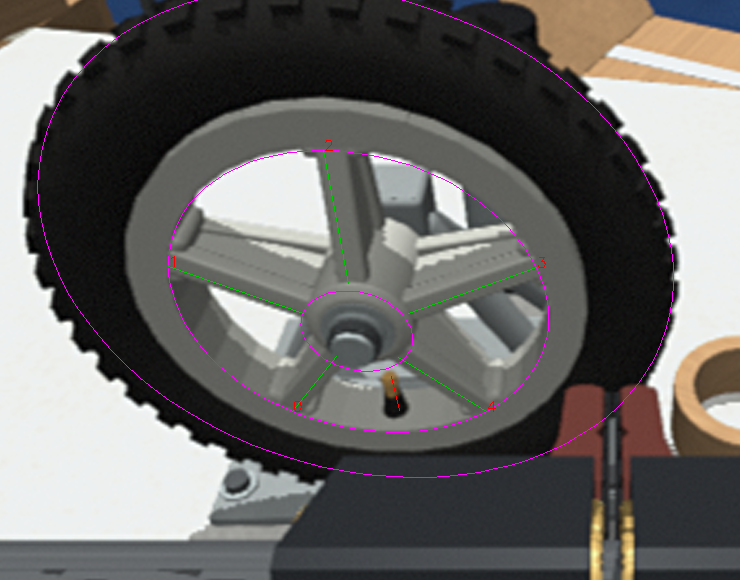

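The stem is at the bottom at about (393,390) in this view, and it and the spokes match the joint-0 overlay to within ~0.03 rad. The bystanders haven't moved and the arm is clear, so I'm handing in.

```bash
python3 -c "
from station import env
print(env.sign_off())"
```

```text
the job is handed in; nothing more can be done
None
```

The valve stem is now at the bottom of the wheel, pointing straight up at the hub, and the job was handed in at about 14 s. I do not have the verdict, since the hand-in reports none.

- **First push:** With the fingers shut, I pushed the first spoke about 68° from the side away from the stem. That took the wheel from about 2.21 to about 1.03 rad. I then drew the fingers right out of the wheel.
- **Second push:** I pushed the next spoke about 60°, with a last small nudge of a few millimetres, and backed the arm away.

**Last checks:**
- **Wheel angle:** The wrist picture showed the stem and spokes matching the goal position to within about 0.03 rad, against the 0.12 allowed.
- **Contact:** The arm was clear of the wheel, and the wrist force read about 1 N, which is noise. While pushing, the highest reading was about 8.5 N.
- **Bystanders:** The gauge, spanner, tape and flask were where they started, to within 4 pixels (under about 10 mm) in the top camera. That is about the detector's own scatter.

**Disagreements:**
- **Wheel outline:** My automatic fits of the wheel's outline in the scene camera were a few pixels off. I relied on the wrist-camera match instead, which agreed with how the wheel moved.
- **Valve detection:** In the last picture I read the stem by eye. The detector's low-score hit was a little off, and in the view just before it had found nothing because the gripper hid the stem.

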